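# Pin the link into its clevis bracket

### The arm

A 7-joint arm with a two-finger parallel gripper is mounted at the origin on a cart in front of the work surface, level with it; the furniture and walls round the work are solid. World frame = base frame: x ahead of the robot, y to its left, z up, the work surface at z = 0. Lengths are in mm, angles in rad, forces in N, time in s.
With the tool pointing down it reaches from about 375 to 925 mm from the base axis. Payload 3.1 kg.
Tool frame: the origin (TCP) lies midway between the tips of the shut fingers; the grasp point (between the pads) lies 19 mm behind it (r.tcp_to_grasp is the distance from the TCP to the grasp point, in mm); z points along the fingers, x is the direction in which the jaws open and shut, and the axes are right-handed (so a half turn about z gives the same grasp; the last joint's range is limited). The gripper opens to 85 mm and grips with 20 to 120 N. Pads are 22 mm wide; open, the fingers measure 114 mm over their backs; the gripper's body (76 mm by 85 mm) begins 54 mm behind the grasp point. The pads swing forward as they close: fully open they stand 13 mm farther back than shut.
Start: joints at [-1.226, 0.383, 0.044, 1.598, -0.018, 1.161, -0.05], TCP at [278.485, 587.324, 231.269] pointing down, gripper open.
Joint ranges: [-2.61, 2.61], [-0.41, 2.15], [-1.48, 1.57], [0, 2.5], [-1.57, 4.71], [0.05, 1.97], [-2.85, 2.85]. Speed limits (rad/s): [2.79, 2.79, 3.14, 3.14, 3.14, 3.14, 3.14].

### API

Orientations are given as a unit quaternion [x, y, z, w].
In Python, from rig import r gives the robot as it stands. The module is installed in compiled form; this text tells all that it offers.
- The arm moves only by the shell command python3 -m pendant 'ROWS' [FORCE]. ROWS is JSON, a list of rows, each an object of numbers: "wx", "wy", "wz": the turn, a rotation vector about the tool's x, y, z in rad; "x", "y", "z": the shift along the tool's x, y, z in mm; "grip": the closure, from 0 (fully open) to 1 (shut). In form: [{"wx": .., "wy": .., "wz": .., "x": .., "y": .., "z": .., "grip": ..}, ...]. A call has 1 to 20 rows; each row shifts and turns the pose as measured when the row begins, along the tool's axes as they then stand; what a row does not reach is not made up. A row lasts 1/8 s, in which the tool goes at most 62.5 mm and 10.7 degrees, less where a joint would pass 70% of its speed; a pose out of reach is approached as far as the arm can. A call is refused whole if a number of a shift passes 62.5 or a number of a turn 0.188, either way. A call with a gripper value outside its range is refused whole. The fingers move at their own pace and stop on an object; FORCE is the grip in N (left out, the last holds). Time passes only in rows, so rows that do not move let the fingers close. It gives the time, the measured TCP pose, the force and the opening at its end, in the units of the state.
- r.observe(): the state, without advancing time (a new reading comes with each control period).
- r.read_camera(name): name is "scene" or "top" or "wrist"; returns a dict with "frame" (400x640x3 uint8, red, green, blue), "depth" (400x640 float32, mm along the optical axis (not along the pixel's ray), 0 where there is no reading), "intrinsics" (3x3 intrinsics, pixels), "dist" ([k1, k2, p1, p2, k3] as OpenCV has them; the pictures are not rectified), "R" (3x3) and "t" (3): a world point X has camera coordinates R X + t. Camera axes: x right, y down, z forward; pixel columns grow to the right and rows downward; lengths in mm; the calibration is good to about 2 mm. A picture is of the moment at which its call begins.
- r.close_job(): hands the job in, once; it reports no verdict.
The state is a dict: "clock": time; "joint_positions": joint angles; "qvel": joint speeds; "tau": joint torques, N m; "position": TCP position; "tool_rot": TCP orientation; "contact_force": force on the tool from outside, world axes, zero at the start; "wrist_torque": the same for the moment, N m; "grip_width": finger opening in mm.
Only numpy, scipy, OpenCV 4.12 (cv2) and the standard library are available. Lean on these libraries where they do the work, as an engineer would, in place of code of your own. Each camera call takes 0.05 s, during which the arm holds its last target.

### The job

Take the steel hinge pin with the red handle from its grey rest and slide it through all three holes of the blue bracket - the near ear, the eye of the brass link, the far ear - until its collar lies flush against the near ear, then let go of it. The blue block may be clamped up to a centimetre or so off the middle of its base plate and the link hangs a little low, so feel for the holes with light pushes and never lean hard on the bracket (stay under about 2.5 kg of force). Leave the amber bottle, the vial and the jar where they stand.

Things in the scene. Friction and masses are not known exactly. Their poses are not given: they have to be found in the camera images.
- pin: Loose hinge pin, 50 to 100 g. y = its axis, origin on the axis at the collar's seating face. Toward -y: steel shaft, 10 mm in diameter, 80 mm long, its last 5 mm tapering to 8 mm. Toward +y: collar 24 mm in diameter, 4 mm thick, then the round red handle with black bands, 18 mm in diameter, 50 mm long: grip it there (middle 29 mm from the origin). It starts level in the rest.
- pin_tip (a point): Centre of the flat tip of the pin's shaft, 80 mm from the pin's origin along its -y.
- pin_rest: Fixed grey rest with a 50 x 80 x 10 mm foot and two V posts, 36 mm high, 50 mm apart. The shaft lies in them, its axis 32 mm above the worktop; lift it straight up. Origin under the middle of the foot; y along the pin as it lies at the start, handle to +y, overhanging the foot.
- bracket: Fixed dark base plate, 150 mm (x -45 to +105) x 100 mm (y), 12 mm thick, carrying a blue block with two upright ears, 44 mm wide (x), top at 84 mm: near ear y +20 to +30, far ear y -30 to -20 mm. Both have a 12 mm bore along y, 60 mm above the worktop. The block is clamped anywhere up to 12 mm either way along x, which this pose does not tell; it does not slip. Origin on the worktop.
- bore_mouth (a point): Point fixed on the base plate's frame (60 mm up, x = 0, y = +30 mm): where the near ear's outer bore mouth would be, were the block clamped in the middle. The true mouth lies up to 12 mm either way along the bracket's x, at the same height and y, with a 1 mm chamfer. The pin enters here toward -y; seated, its origin is in this plane and its tip 20 mm out of the far ear.
- link_spot (a point): Point fixed on the base plate's frame (60 mm up, x = y = 0), midway between the ears. The brass link's eye hangs here, 30 mm square, y -6 to +6 mm, 12 mm bore, in line with the ears' bores along x but 0.3 to 1.5 mm too low (its hinge is 60 mm behind, +x); the pin's tapered tip lifts it with about 3 N.
- amber_bottle: Bystander: small amber bottle with a black cap, 40 mm in diameter, 74 mm high, origin under its middle.
- clear_vial: Bystander: clear vial with a white cap, 24 mm in diameter, 56 mm high, origin under its middle.
- blue_jar: Bystander: white jar with a blue cap, 63 mm in diameter, 66 mm high, origin under its middle.

How it is judged:
By the outcome, as a careful person would: the job done as asked, in the order asked, and still so for the second after the job is handed in, with the robot touching nothing.
It also fails if it takes over 72 s, if anything falls off the work surface, if the arm or the gripper's body presses on something with over 40 N, if the wrist force passes 120 N, or if a joint passes its speed limit or range.

## Working session

There is one attempt and no reset: what is moved stays moved. The work goes in short steps, Python scripts to look and compute and a shell command to move; the robot and the scene stay as the last step left them, time stands still between calls to the robot, and variables do not carry over. Pictures are saved under pics/ and viewed, and the job is handed in when it is done.

```bash
mkdir -p pics
python3 - <<'E'
from rig import r
import cv2,numpy as np,pickle
d={}
for n in ["scene","top","wrist"]:
    c=r.read_camera(n); d[n]=c
    cv2.imwrite(f"pics/{n}0.png",c["frame"][:,:,::-1])
    print(n,c["intrinsics"].tolist(),np.round(c["dist"],4).tolist(),np.round(c["R"],4).tolist(),np.round(c["t"],1).tolist())
pickle.dump(d,open("c0.pkl","wb"))
o=r.observe();print(o, r.tcp_to_grasp)
E
```

```text
scene [[465.18372407177105, 0.0, 320.58408547932356], [0.0, 465.18372407177105, 211.62308898415563], [0.0, 0.0, 1.0]] [0.0357, 0.0, 0.0, 0.0, 0.0] [[0.734, -0.6791, 0.01], [-0.3375, -0.3775, -0.8623], [0.5894, 0.6296, -0.5063]] [-394.6, 256.7, 883.1]
top [[458.36471083439255, 0.0, 322.28535879708903], [0.0, 458.36471083439255, 209.81736897565742], [0.0, 0.0, 1.0]] [-0.0735, 0.0, 0.0, 0.0, 0.0] [[-0.0082, -1.0, 0.0019], [-0.9787, 0.0076, -0.2051], [0.2051, -0.0036, -0.9787]] [-1.4, 589.1, 1063.6]
wrist [[285.0223870444831, 0.0, 318.412326538416], [0.0, 285.0223870444831, 196.2333456079673], [0.0, 0.0, 1.0]] [-0.0212, 0.0, 0.0, 0.0, 0.0] [[0.4287, 0.9035, -0.0029], [0.8642, -0.4091, 0.293], [0.2635, -0.1281, -0.9561]] [-647.9, -37.2, 379.4]
{'clock': 0.15, 'joint_positions': array([-1.22582986,  0.38368291,  0.04383333,  1.59918817, -0.01790721,
        1.16121966, -0.04990445]), 'qvel': array([-0.00234903, -0.00270805,  0.00043503, -0.00432138, -0.00055488,
       -0.001857  ,  0.00173556]), 'tau': array([ 1.47301231e-03, -4.34055340e+01,  1.02652475e+00, -2.49975818e+01,
        1.06717588e-02,  7.36990536e-03, -1.02296249e-05]), 'position': array([278.16067796, 586.66114862, 230.16419253]), 'tool_rot': array([ 8.45093933e-01,  5.34616812e-01, -8.62638358e-04,  6.03768890e-04]), 'contact_force': array([ 0.88658292, -0.19872735,  0.32920392]), 'wrist_torque': array([ 0.05043985,  0.01234491, -0.06703935]), 'grip_width': 85.17526044807292} 18.700000000000003
```

View pics/scene0.png

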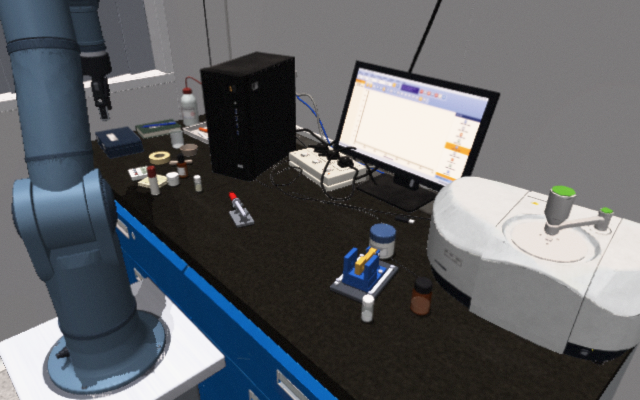

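View pics/top0.png

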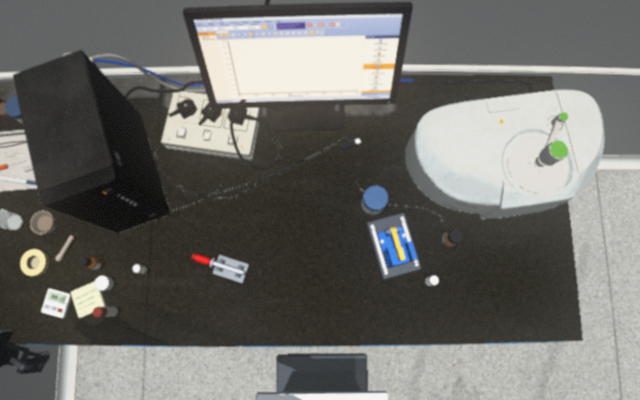

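View pics/wrist0.png

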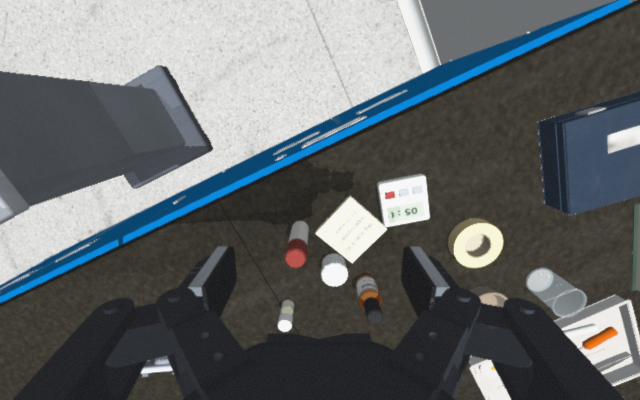

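The pin lies in its rest at top (220,264). The bracket is at (395,245), with the jar behind it at (375,198), the bottle at (453,238) and the vial at (432,281). I'll zoom in on these.

Run:
```python
import cv2,numpy as np
a=cv2.imread("pics/top0.png")
z=lambda im,x,y,w,h,s:cv2.resize(im[y:y+h,x:x+w],None,fx=s,fy=s,interpolation=cv2.INTER_CUBIC)
cv2.imwrite("pics/top_pin.png",z(a,180,240,80,50,8))
cv2.imwrite("pics/top_br.png",z(a,350,175,125,125,5))
b=cv2.imread("pics/scene0.png")
cv2.imwrite("pics/sc_br.png",z(b,320,215,125,115,5))
```

```text
(no output)
```

View pics/top_pin.png

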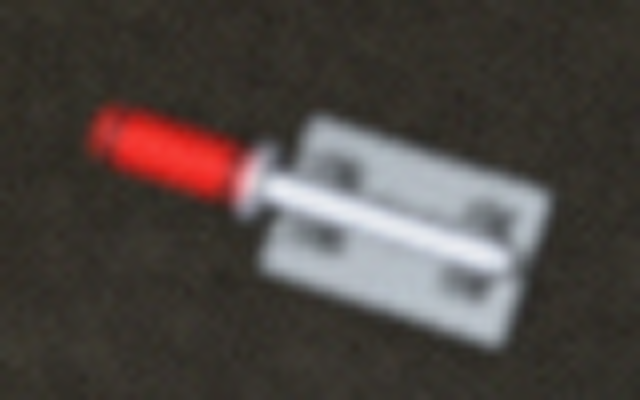

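View pics/top_br.png

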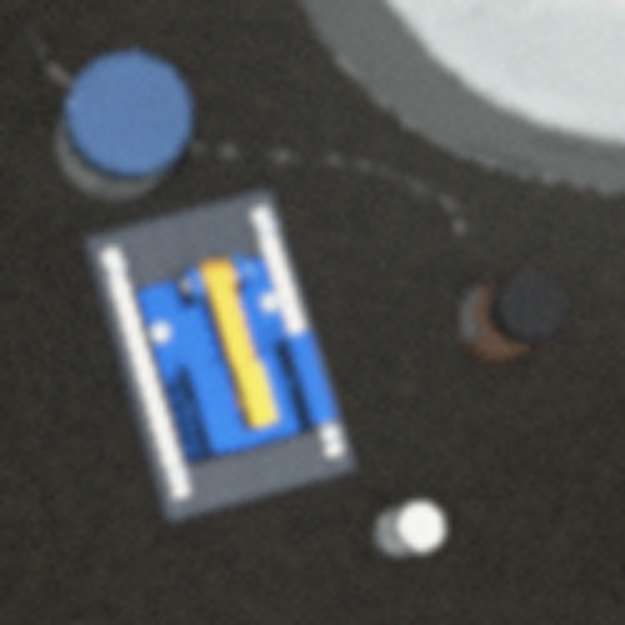

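View pics/sc_br.png

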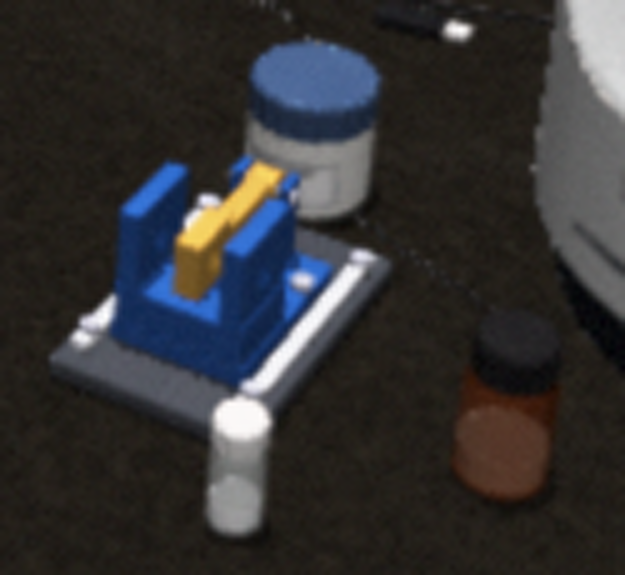

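```bash
cat > h.py <<'E'
import numpy as np,cv2,pickle
from scipy.spatial.transform import Rotation as Ro
def ray(c,uv):
    uv=np.asarray(uv,float).reshape(-1,1,2)
    n=cv2.undistortPoints(uv,c["intrinsics"],np.asarray(c["dist"])).reshape(-1,2)
    d=np.c_[n,np.ones(len(n))]@c["R"]
    return -c["R"].T@c["t"],d
def onplane(c,uv,z):
    o,d=ray(c,uv); return o+d*((z-o[2])/d[:,2])[:,None]
def proj(c,X):
    rv,_=cv2.Rodrigues(np.asarray(c["R"]));return cv2.projectPoints(np.asarray(X,float).reshape(-1,1,3),rv,np.asarray(c["t"]),c["intrinsics"],np.asarray(c["dist"]))[0].reshape(-1,2)
def unzoom(p,x0,y0,s): return (np.asarray(p,float)+.5)/s-.5+[x0,y0]
def zoom(im,x,y,w,h,s): return cv2.resize(im[y:y+h,x:x+w],None,fx=s,fy=s,interpolation=cv2.INTER_CUBIC)
E
python3 - <<'E'
from h import *
d=pickle.load(open("c0.pkl","rb"));c=d["top"]
P=onplane(c,unzoom([(90,240),(272,190),(355,465),(172,520)],350,175,5),12)
print("plate",P.round(1)); print(np.linalg.norm(np.diff(P[:,:2],axis=0),axis=1))
xd=(P[0]-P[3]+P[1]-P[2])[:2];xd/=np.linalg.norm(xd);yd=np.array([-xd[1],xd[0]])
cen=P[:,:2].mean(0);org=cen-30*xd;print("yaw",np.degrees(np.arctan2(xd[1],xd[0])),"org",org,"mouth",org+30*yd)
print("jar top",onplane(c,unzoom([(128,115)],350,175,5),66).round(1),"vial",onplane(c,unzoom([(422,527)],350,175,5),56).round(1),"bottle",onplane(c,unzoom([(531,305)],350,175,5),74).round(1))
for n,p,z in [("jar",(128,115),66),("vial",(422,527),56),("bottle",(531,305),74)]:
    q=onplane(c,unzoom([p],350,175,5),z)[0,:2]-org; print(n,"in bracket",q@xd,q@yd)
# pin: collar, tip, handle end at z=32
Q=onplane(c,unzoom([(95,128),(258,180),(515,265)],180,240,8),32);print("pin",Q.round(1))
e=Q[0]-Q[2];print(np.degrees(np.arctan2(e[1],e[0])),np.linalg.norm(np.diff(Q,axis=0),axis=1))
F=onplane(c,unzoom([(318,112),(553,187),(503,350),(258,268)],180,240,8),10);print("foot",F.round(1),F.mean(0))
f=(F[0]-F[1]+F[3]-F[2]);print(np.degrees(np.arctan2(f[1],f[0])))
E
```

```text
plate [[ 565.1 -121.6   12. ]
 [ 590.4 -216.    12. ]
 [ 449.3 -251.8   12. ]
 [ 422.9 -158.7   12. ]]
[ 97.68960954 145.59518274  96.72324744]
yaw 14.432154593360263 org [ 477.86419565 -194.51023553] mouth [ 470.38719304 -165.45693224]
jar top [[ 617.7 -136.5   66. ]] vial [[ 415.6 -273.3   56. ]] bottle [[ 520.2 -327.8   74. ]]
jar in bracket 149.85517879521836 21.31746690634567
vial in bracket -79.88838224656038 -60.7677595998143
bottle in bracket 7.808868113069153 -139.64478961345057
pin [[481.7 319.4  32. ]
 [465.3 267.8  32. ]
 [438.9 187.4  32. ]]
72.04958637162835 [54.14145616 84.63006436]
foot [[488.8 254.8  10. ]
 [464.8 179.7  10. ]
 [414.1 194.3  10. ]
 [439.8 272.1  10. ]] [451.87926002 225.20160551  10.        ]
71.96215540171848
```

```bash
cat >> h.py <<'E'
def delta(o,pos,yaw):
    R=Ro.from_quat(o["tool_rot"]).as_matrix(); y=np.radians(yaw)
    T=np.c_[[np.cos(y),np.sin(y),0],[np.sin(y),-np.cos(y),0],[0,0,-1]]
    w=Ro.from_matrix(R.T@T).as_rotvec(); s=R.T@(np.asarray(pos)-o["position"])
    print("t",o["clock"],"pos",o["position"].round(2),"yaw",np.degrees(np.arctan2(R[1,0],R[0,0])).round(2),"tilt",R[:2,2].round(4),"F",o["contact_force"].round(2),"M",o["wrist_torque"].round(2),"w",round(o["grip_width"],1))
    print("  shift",s.round(2),"turn",w.round(4))
E
cat > go.py <<'E'
import sys;from h import *;from rig import r
a=[float(v) for v in sys.argv[1:]];delta(r.observe(),a[:3],a[3])
E
python3 go.py 473 293 150 -18
python3 - <<'E'
from h import *
d=pickle.load(open("c0.pkl","rb"));c=d["wrist"]
from rig import r
o=r.observe();R=Ro.from_quat(o["tool_rot"]).as_matrix()
print("cam in tool",R.T@(-c["R"].T@c["t"]-o["position"]),"fwd",R.T@c["R"][2])
E
python3 -m pendant '[{"x":0},{"x":0}]'
python3 go.py 473 293 150 -18
```

```text
t 0.15 pos [278.16 586.66 230.16] yaw 64.64 tilt [-0.0008 -0.0019] F [ 0.89 -0.2   0.33] M [ 0.05  0.01 -0.07] w 85.2
  shift [-181.72  301.85   80.58] turn [0.0016 0.0017 1.4423]
cam in tool [  -0.53722969  -75.42272286 -141.67264993] fwd [-8.23993507e-04  2.92857148e-01  9.56155851e-01]
t 0.15 pos [278.16 586.66 230.16] yaw 64.64 tilt [-0.0008 -0.0019] F [ 0.89 -0.2   0.33] M [ 0.05  0.01 -0.07] w 85.2
  shift [-181.72  301.85   80.58] turn [0.0016 0.0017 1.4423]validation failed for argument at $[0]...
```

```bash
python3 -m pendant '[{"wx":0,"wy":0,"wz":0.18,"x":-25,"y":42,"z":0,"grip":0},{"wx":0,"wy":0,"wz":0.18,"x":-25,"y":42,"z":0,"grip":0}]'
python3 go.py 473 293 150 -18
```

```text
clock: 0.4
position: [321.3, 503.6, 228.8]
tool_rot: [0.927, 0.374, -0.002, -0.0]
contact_force: [0.2, -0.6, 0.4]
grip_width: 85.3
t 0.4 pos [321.3  503.58 228.81] yaw 43.95 tilt [-0.0034 -0.0009] F [ 0.19 -0.64  0.36] M [-0.02 -0.08  0.03] w 85.3
  shift [-36.68 257.03  78.48] turn [1.0000e-04 3.7000e-03 1.0812e+00]
```

```bash
python3 -m pendant '[{"wx":0,"wy":0,"wz":0.18,"x":-6,"y":43,"z":5,"grip":0},{"wx":0,"wy":0,"wz":0.18,"x":1,"y":43,"z":12,"grip":0},{"wx":0,"wy":0,"wz":0.18,"x":9,"y":42,"z":12,"grip":0},{"wx":0,"wy":0,"wz":0.18,"x":17,"y":39,"z":12,"grip":0},{"wx":0,"wy":0,"wz":0.18,"x":23,"y":36,"z":12,"grip":0},{"wx":0,"wy":0,"wz":0.18,"x":29,"y":31,"z":12,"grip":0},{"wx":0,"wy":0,"wz":0,"x":0,"y":0,"z":0,"grip":0}]'
python3 go.py 473 293 150 -18
python3 - <<'E'
from h import *
from rig import r
c=r.read_camera("wrist");c["o"]=r.observe();pickle.dump(c,open("c1.pkl","wb"));cv2.imwrite("pics/w1.png",c["frame"][:,:,::-1])
E
```

```text
clock: 1.27
position: [472.2, 279.2, 160.2]
tool_rot: [0.984, -0.177, -0.002, 0.002]
contact_force: [0.5, -0.9, 0.6]
grip_width: 85.5
t 1.275 pos [472.15 279.23 160.23] yaw -20.45 tilt [-0.0044 -0.0034] F [ 0.47 -0.85  0.57] M [ 0.01 -0.   -0.01] w 85.5
  shift [ -3.99 -13.25  10.18] turn [ 0.0047  0.003  -0.0427]
```

View pics/w1.png

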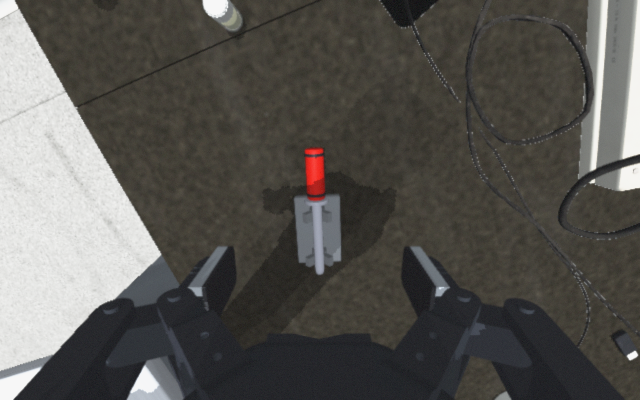

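The wrist view shows the red handle from (315,150) to (315,198) and the tip near (320,272), between the open fingers. I'll locate it precisely.

```bash
python3 - <<'E'
from h import *
c=pickle.load(open("c1.pkl","rb"));f=c["frame"]
hsv=cv2.cvtColor(f,cv2.COLOR_RGB2HSV)
m=((hsv[...,0]<8)|(hsv[...,0]>172))&(hsv[...,1]>150)&(hsv[...,2]>80);m=m.astype(np.uint8)
m=cv2.morphologyEx(m,cv2.MORPH_CLOSE,np.ones((7,7)))
n,l,s,cen=cv2.connectedComponentsWithStats(m);i=1+np.argmax(s[1:,4]);print(s[i],cen[i])
ys,xs=np.nonzero(l==i);P=onplane(c,np.c_[xs,ys],36)
q=P[:,:2].mean(0);u,sv,vt=np.linalg.svd(P[:,:2]-q,full_matrices=False);e=vt[0]*np.sign(vt[0,1]);a=(P[:,:2]-q)@e;b=(P[:,:2]-q)@[-e[1],e[0]]
print("handle c",q,"yaw",np.degrees(np.arctan2(e[1],e[0])),"len",a.min(),a.max(),b.min(),b.max())
T=onplane(c,[(320,272)],32)[0];C=onplane(c,[(314.5,149)],32)[0]
print("tip",T,"end",C,np.degrees(np.arctan2(*(C-T)[1::-1])),np.linalg.norm(C-T))
cv2.imwrite("pics/w1z.png",zoom(f[:,:,::-1],270,135,100,145,4))
print(c["t"])
E
python3 go.py 473 293 130 -18
```

```text
[304 147  21  54 967] [314.67425026 172.80661841]
handle c [473.07291998 295.11938741] yaw 71.69268402629619 len -27.04947249420831 24.75469159204849 -8.99596602138266 9.070377351607002
tip [439.39632694 189.86846184  32.        ] end [480.72135774 316.04031209  32.        ] 71.86484069316012 132.76706657360398
[-343.40966925  388.58628611  438.92399813]
t 1.325 pos [471.12 282.01 160.65] yaw -20.2 tilt [-0.0046 -0.0013] F [ 0.26  0.4  -0.56] M [ 0.03 -0.    0.01] w 85.7
  shift [ -1.91 -11.05  30.63] turn [ 0.0027  0.0039 -0.0384]
```

View pics/w1z.png

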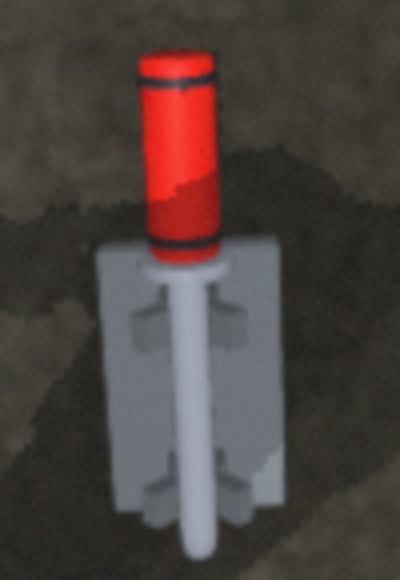

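```bash
python3 -m pendant '[{"wx":0,"wy":0,"wz":-0.035,"x":-2,"y":-11,"z":30,"grip":0},{"wx":0,"wy":0,"wz":0,"x":0,"y":0,"z":30,"grip":0},{"wx":0,"wy":0,"wz":0,"x":0,"y":0,"z":0,"grip":0}]'
python3 go.py 473.1 293 13 -18.2
```

```text
clock: 1.7
position: [471.3, 298.9, 100.5]
tool_rot: [0.988, -0.153, -0.002, -0.001]
contact_force: [-1.1, -1.1, 0.4]
grip_width: 85.5
t 1.7 pos [471.28 298.87 100.53] yaw -17.63 tilt [-0.0041  0.0036] F [-1.09 -1.11  0.35] M [-0.01 -0.01  0.02] w 85.5
  shift [ 3.95  5.23 87.5 ] turn [-0.0021  0.005   0.0099]
```

```bash
python3 -m pendant '[{"wx":0,"wy":0,"wz":0.005,"x":3,"y":4,"z":25,"grip":0},{"wx":0,"wy":0,"wz":0,"x":0,"y":0,"z":20,"grip":0},{"wx":0,"wy":0,"wz":0,"x":0,"y":0,"z":5,"grip":0},{"wx":0,"wy":0,"wz":0,"x":0,"y":0,"z":0,"grip":0},{"wx":0,"wy":0,"wz":0,"x":0,"y":0,"z":0,"grip":0}]'
python3 go.py 473.1 293 13 -18.2
```

```text
clock: 2.33
position: [474.7, 302.6, 56.1]
tool_rot: [0.988, -0.151, 0.0, -0.007]
contact_force: [0.4, -0.5, -0.2]
grip_width: 85.1
t 2.325 pos [474.73 302.58  56.07] yaw -17.4 tilt [0.0026 0.0133] F [ 0.39 -0.51 -0.18] M [ 0.02  0.02 -0.01] w 85.1
  shift [ 1.37 10.21 42.94] turn [-0.0134  0.0016  0.014 ]
```

```bash
python3 -m pendant '[{"wx":-0.013,"wy":0,"wz":0.01,"x":1,"y":8,"z":0,"grip":0}]' >/dev/null
python3 go.py 473.1 293 13 -18.2
for i in 1 2 3; do python3 -m pendant '[{"wx":0,"wy":0,"wz":0,"x":0,"y":0,"z":0,"grip":0}]' >/dev/null
python3 go.py 473.1 293 13 -18.2; done
```

```text
t 2.45 pos [473.84 295.41  57.05] yaw -17.95 tilt [-0.0001  0.002 ] F [0.04 0.19 0.09] M [-0.    0.    0.07] w 85.5
  shift [ 0.07  2.6  44.05] turn [-0.0019  0.0007  0.0044]
t 2.575 pos [474.18 294.7   57.53] yaw -18.01 tilt [0.0004 0.0017] F [ 0.36 -0.46  0.1 ] M [-0.02 -0.02 -0.01] w 85.6
  shift [-0.5   2.03 44.52] turn [-0.0018  0.0001  0.0033]
t 2.7 pos [474.35 294.74  57.85] yaw -18.02 tilt [0.0008 0.0021] F [0.34 0.35 1.11] M [-0.07 -0.04 -0.03] w 85.1
  shift [-0.66  2.14 44.84] turn [-0.0023 -0.0001  0.0031]
t 2.825 pos [474.42 294.66  57.92] yaw -18.03 tilt [0.0009 0.0022] F [ 0.37 -0.31  0.76] M [ 0.01 -0.04 -0.03] w 85.3
  shift [-0.75  2.09 44.91] turn [-0.0023 -0.0002  0.0029]
```

```bash
python3 -m pendant '[{"wx":-0.003,"wy":0,"wz":0.003,"x":-1,"y":3,"z":14,"grip":0},{"wx":-0.003,"wy":0,"wz":0,"x":0,"y":2,"z":14,"grip":0},{"wx":-0.003,"wy":0,"wz":0,"x":0,"y":2,"z":10,"grip":0}]' >/dev/null
python3 go.py 473.1 293 13 -18.2
```

```text
t 3.2 pos [471.1  288.2   17.64] yaw -18.2 tilt [-0.0018 -0.0065] F [-0.41  0.44  0.36] M [0.01 0.03 0.03] w 85.3
  shift [ 0.4  -5.22  4.61] turn [ 0.0067 -0.0004  0.0001]
```

```bash
python3 -m pendant '[{"wx":0.006,"wy":0,"wz":0,"x":0,"y":-5,"z":4,"grip":0},{"wx":0,"wy":0,"wz":0,"x":0,"y":0,"z":0,"grip":0}]' >/dev/null
python3 go.py 473.1 293 13 -18.2
```

```text
t 3.45 pos [471.52 292.3   11.37] yaw -18.2 tilt [-0.0025 -0.0028] F [0.37 0.34 0.66] M [-0.02  0.03 -0.02] w 85.5
  shift [ 1.27 -1.15 -1.64] turn [0.0034 0.0015 0.    ]
```

```bash
python3 -m pendant '[{"wx":0.003,"wy":0.001,"wz":0,"x":1.3,"y":-1,"z":-1.5,"grip":0.6},{"wx":0,"wy":0,"wz":0,"x":0,"y":0,"z":0,"grip":0.7},{"wx":0,"wy":0,"wz":0,"x":0,"y":0,"z":0,"grip":0.7}]' 20 >/dev/null
python3 go.py 473.1 293 13 -18.2
python3 - <<'E'
from h import *
from rig import r
c=r.read_camera("wrist");cv2.imwrite("pics/w2.png",c["frame"][:,:,::-1])
E
```

```text
t 3.825 pos [474.12 293.43  13.88] yaw -18.21 tilt [0.0011 0.0012] F [ 0.19  0.6  -0.04] M [-0.    0.04  0.02] w 31.9
  shift [-0.83  0.73  0.88] turn [-0.0015 -0.0007 -0.0001]
```

View pics/w2.png

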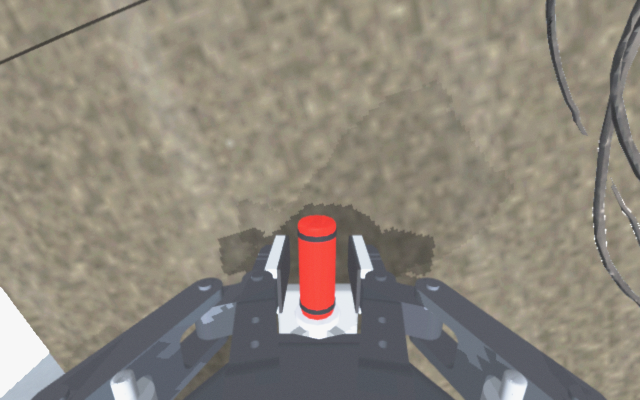

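The handle, at (317,265), is centred between the pads at (280,262) and (360,262). I'll close on it.

```bash
python3 -m pendant '[{"wx":0,"wy":0,"wz":0,"x":-0.8,"y":0.5,"z":0.5,"grip":1},{"wx":0,"wy":0,"wz":0,"x":0,"y":0,"z":0,"grip":1},{"wx":0,"wy":0,"wz":0,"x":0,"y":0,"z":0,"grip":1}]' 25 >/dev/null
python3 go.py 473.1 293 13 -18.2
python3 -m pendant '[{"wx":0,"wy":0,"wz":0,"x":0,"y":0,"z":0,"grip":1},{"wx":0,"wy":0,"wz":0,"x":0,"y":0,"z":0,"grip":1}]' 80 >/dev/null
python3 go.py 473.1 293 13 -18.2
```

```text
t 4.25 pos [473.66 293.59  13.88] yaw -18.19 tilt [0.0024 0.002 ] F [0.15 0.09 0.19] M [ 0.01 -0.04  0.  ] w 17.1
  shift [-0.35  0.74  0.88] turn [-0.0027 -0.0017  0.0002]
t 4.5 pos [473.66 293.52  13.98] yaw -18.2 tilt [0.0023 0.002 ] F [ 0.11 -0.61  1.08] M [-0.04  0.04  0.01] w 15.9
  shift [-0.37  0.67  0.97] turn [-0.0026 -0.0015  0.0001]
```

```bash
python3 -m pendant '[{"wx":0,"wy":0,"wz":0,"x":0,"y":0,"z":-8,"grip":1},{"wx":0,"wy":0,"wz":0,"x":0,"y":-1,"z":-12,"grip":1},{"wx":0,"wy":0,"wz":0,"x":0,"y":-1,"z":-15,"grip":1}]' >/dev/null
python3 go.py 473.1 293 120 -18.2
python3 -m pendant '[{"wx":0,"wy":0,"wz":0,"x":0,"y":-1,"z":-20,"grip":1},{"wx":0,"wy":0,"wz":0,"x":0,"y":-1,"z":-25,"grip":1},{"wx":0,"wy":0,"wz":0,"x":0,"y":-1,"z":-20,"grip":1},{"wx":0,"wy":0,"wz":0,"x":0,"y":0,"z":0,"grip":1}]' >/dev/null
python3 go.py 473.1 293 120 -18.2
python3 - <<'E'
from h import *
from rig import r
for n in ["wrist","top"]:
    c=r.read_camera(n);c["o"]=r.observe();pickle.dump(c,open(f"c3{n}.pkl","wb"));cv2.imwrite(f"pics/{n}3.png",c["frame"][:,:,::-1])
E
```

```text
t 4.875 pos [472.78 294.48  49.51] yaw -18.21 tilt [-0.0008 -0.0003] F [ 0.1  -0.17 -0.21] M [ 0.06 -0.02  0.07] w 15.2
  shift [  0.72   1.33 -70.49] turn [ 0.0005  0.0006 -0.0003]
t 5.375 pos [475.62 298.85 121.93] yaw -18.24 tilt [0.0045 0.0047] F [ 1.1   0.13 -0.83] M [ 0.07 -0.03 -0.01] w 15.4
  shift [-0.57  6.36  1.89] turn [-0.0058 -0.0028 -0.0006]
```

View pics/wrist3.png

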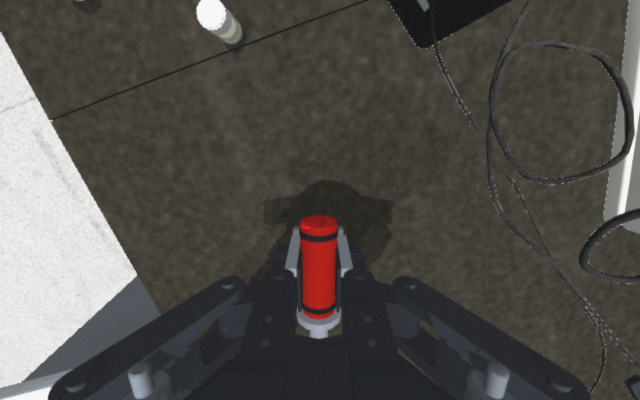

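View pics/top3.png

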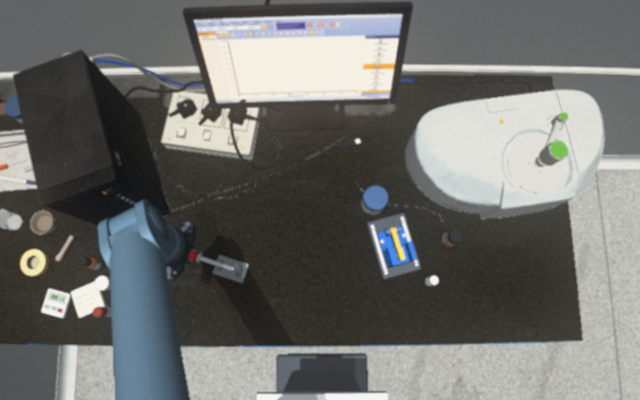

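The pin is held straight: its handle is at (318,265) in the wrist view and the rest is empty in the top view. I'll carry it high to a spot past the bracket where the wrist camera can see it.

```bash
python3 -m pendant '[{"wx":0,"wy":0,"wz":0,"x":0,"y":10,"z":-30,"grip":1},{"wx":0,"wy":0,"wz":-0.05,"x":10,"y":30,"z":-30,"grip":1},{"wx":0,"wy":0,"wz":-0.05,"x":12,"y":40,"z":-20,"grip":1},{"wx":0,"wy":0,"wz":-0.05,"x":9,"y":45,"z":0,"grip":1},{"wx":0,"wy":0,"wz":-0.05,"x":7,"y":45,"z":0,"grip":1},{"wx":0,"wy":0,"wz":-0.05,"x":4,"y":45,"z":0,"grip":1},{"wx":0,"wy":0,"wz":-0.05,"x":2,"y":45,"z":0,"grip":1}]' >/dev/null
python3 go.py 495.3 -262.3 200 14.4
```

```text
t 6.35 pos [463.88  28.33 195.17] yaw 0.15 tilt [-0.0108 -0.0057] F [ 0.42  0.08 -0.48] M [ 0.01 -0.08  0.02] w 15.5
  shift [ 30.63 290.73  -3.51] turn [ 0.0043  0.0115 -0.2488]
```

```bash
python3 -m pendant '[{"wx":0,"wy":0,"wz":-0.05,"x":5,"y":45,"z":0,"grip":1},{"wx":0,"wy":0.01,"wz":-0.05,"x":4,"y":45,"z":0,"grip":1},{"wx":0,"wy":0,"wz":-0.05,"x":2,"y":45,"z":0,"grip":1},{"wx":0,"wy":0,"wz":-0.05,"x":0,"y":45,"z":0,"grip":1},{"wx":0,"wy":0,"wz":-0.03,"x":-3,"y":40,"z":0,"grip":1},{"wx":0,"wy":0,"wz":0,"x":-5,"y":25,"z":0,"grip":1}]' >/dev/null
python3 go.py 495.3 -262.3 200 14.4
python3 -m pendant '[{"wx":0,"wy":0,"wz":0,"x":0,"y":0,"z":0,"grip":1},{"wx":0,"wy":0,"wz":0,"x":0,"y":0,"z":0,"grip":1}]' >/dev/null
python3 go.py 495.3 -262.3 200 14.4
```

```text
t 7.1 pos [ 488.52 -224.34  189.3 ] yaw 13.63 tilt [-0.0145 -0.0042] F [ 0.33 -0.11 -1.37] M [ 0.1  -0.05 -0.03] w 15.4
  shift [ -2.52  38.5  -10.64] turn [ 0.0005  0.0151 -0.0134]
t 7.35 pos [ 486.2  -225.36  187.28] yaw 13.36 tilt [-0.0195 -0.0038] F [-0.77  0.04 -1.27] M [0.09 0.03 0.  ] w 15.7
  shift [  0.06  38.04 -12.75] turn [-0.0009  0.0198 -0.0181]
```

```bash
python3 -m pendant '[{"wx":0,"wy":0.02,"wz":-0.018,"x":0,"y":25,"z":0,"grip":1},{"wx":0,"wy":0,"wz":0,"x":0,"y":8,"z":0,"grip":1},{"wx":0,"wy":0,"wz":0,"x":0,"y":0,"z":0,"grip":1}]' >/dev/null
python3 go.py 495.3 -262.3 200 14.4
python3 - <<'E'
from h import *
from rig import r
o0=r.observe();c=r.read_camera("wrist");c["o"]=o0;pickle.dump(c,open("c4.pkl","wb"));cv2.imwrite("pics/w4.png",c["frame"][:,:,::-1])
o=o0;R=Ro.from_quat(o["tool_rot"]).as_matrix()
print("cam in tool",R.T@(-c["R"].T@c["t"]-o["position"]),"fwd",R.T@c["R"][2])
E
```

```text
t 7.725 pos [ 494.58 -251.25  185.57] yaw 14.86 tilt [-0.0029  0.0063] F [ 0.29  0.09 -1.04] M [ 0.06  0.02 -0.03] w 15.7
  shift [ -2.16  10.77 -14.5 ] turn [-0.0068  0.0012  0.008 ]
cam in tool [  -0.74886564  -74.8950608  -141.82397081] fwd [-9.26039448e-04  2.93384334e-01  9.55994129e-01]
```

View pics/w4.png

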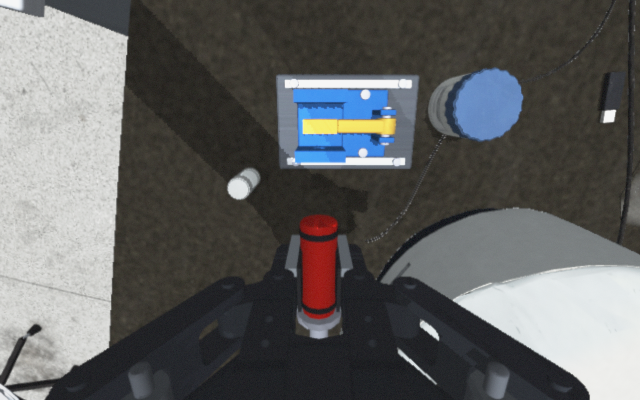

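Run:
```python
from h import *
c=pickle.load(open("c4.pkl","rb"))
cv2.imwrite("pics/w4z.png",zoom(c["frame"][:,:,::-1],270,65,155,112,5))
```

```text
(no output)
```

View pics/w4z.png

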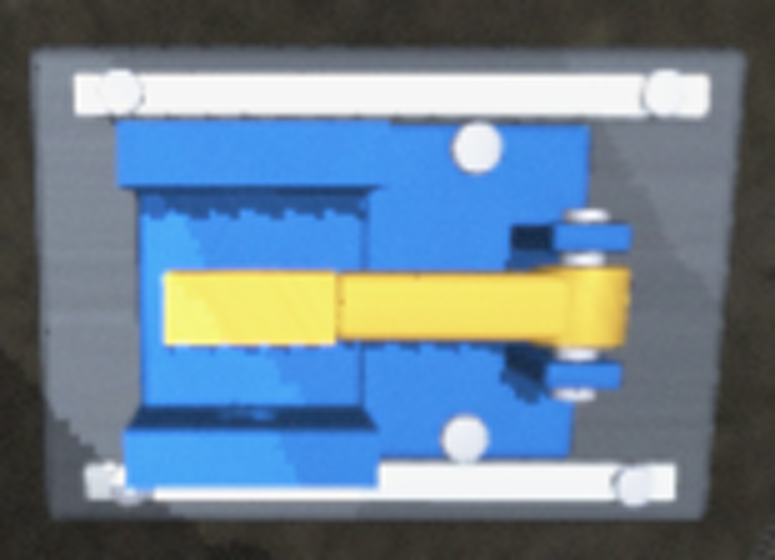

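Run:
```python
from h import *
c=pickle.load(open("c4.pkl","rb"));o=c["o"]
R=Ro.from_quat(o["tool_rot"]).as_matrix()
S=lambda pts,z:onplane(c,unzoom(pts,270,65,5),z)
pl=S([(33,50),(745,50),(708,518),(52,518)],12)
P=pl[:,:2];print(np.linalg.norm(np.roll(P,-1,0)-P,axis=1))
xd=P[1]-P[0]+P[2]-P[3];xd/=np.linalg.norm(xd);yd=np.array([-xd[1],xd[0]]);org=P.mean(0)-30*xd
print("yaw plate",np.degrees(np.arctan2(xd[1],xd[0])),"org",org)
def rep(n,Q):
    q=Q[:,:2]-org;print(n,np.c_[q@xd,q@yd].round(1).tolist(),"mean",(q.mean(0)@xd).round(2),(q.mean(0)@yd).round(2))
rep("near ear",S([(117,121),(390,122),(381,188),(119,188)],84))
rep("far ear",S([(125,430),(378,430),(378,488),(128,488)],84))
rep("eye",S([(163,270),(336,270),(336,345),(163,345)],74.3))
n=S([(117,121),(390,122),(378,488),(128,488)],84)[:,:2]
# direction of pin axis from ear mean centres and of edges
E1=S([(117,121),(390,122)],84)[:,:2];E2=S([(128,488),(378,488)],84)[:,:2];E3=S([(163,270),(336,270)],74.3)[:,:2]
for E in (E1,E2,E3): v=E[1]-E[0];print("edge yaw",np.degrees(np.arctan2(v[1],v[0])),np.linalg.norm(v),"mid",E.mean(0))
```

```text
[146.79675672  97.99126805 147.66713207  97.88154159]
yaw plate 14.904558941559356 org [ 477.95614691 -192.33457873]
near ear [[-20.5, 30.0], [23.4, 29.8], [22.2, 19.6], [-20.5, 19.7]] mean 1.15 24.77
far ear [[-20.5, -19.7], [22.7, -19.7], [23.0, -29.7], [-20.2, -29.6]] mean 1.25 -24.68
eye [[-14.1, 6.5], [15.7, 6.5], [15.9, -6.2], [-14.3, -6.2]] mean 0.8 0.14
edge yaw 14.637483902821824 43.956412207402806 mid [ 471.65259971 -163.08956688]
edge yaw 14.86029139736017 43.1397014900071 mid [ 486.92244863 -220.64741903]
edge yaw 14.84335894429822 29.757754607400337 mid [ 477.06297244 -185.87171911]
```

Run:
```python
from h import *
c=pickle.load(open("c4.pkl","rb"));o=c["o"];f=c["frame"]
R=Ro.from_quat(o["tool_rot"]).as_matrix()
hsv=cv2.cvtColor(f,cv2.COLOR_RGB2HSV)
m=((hsv[...,0]<8)|(hsv[...,0]>172))&(hsv[...,1]>150)&(hsv[...,2]>60);m=m.astype(np.uint8)
n,l,s,cen=cv2.connectedComponentsWithStats(cv2.morphologyEx(m,cv2.MORPH_CLOSE,np.ones((9,9))));i=1+np.argmax(s[1:,4]);print(s[i],cen[i])
for v in range(s[i][1]+6,s[i][1]+s[i][3]-4,12):
    xs=np.nonzero(l[v]==i)[0]; X=onplane(c,[((xs[0]+xs[-1])/2,v)],o["position"][2]+18.7+4)[0]
    print(v,xs[0],xs[-1],(R.T@(X-o["position"])).round(2))
```

```text
[ 300  214   38  105 3418] [318.40930369 264.327677  ]
220 301 336 [ -0.83 -27.11 -22.52]
232 301 336 [ -0.83 -21.25 -22.56]
244 301 336 [ -0.83 -15.24 -22.6 ]
256 302 335 [ -0.83  -9.06 -22.64]
268 302 335 [ -0.84  -2.71 -22.68]
280 303 334 [ -0.84   3.84 -22.73]
292 303 334 [ -0.84  10.57 -22.77]
304 303 333 [ -1.09  17.52 -22.82]
```

```bash
python3 go.py 438.6 -36 100 14.8
python3 -m pendant '[{"wx":-0.005,"wy":0,"wz":0,"x":0,"y":-25,"z":0,"grip":1},{"wx":0,"wy":0,"wz":0,"x":0,"y":-40,"z":0,"grip":1},{"wx":0,"wy":0,"wz":0,"x":0,"y":-40,"z":0,"grip":1},{"wx":0,"wy":0,"wz":0,"x":0,"y":-40,"z":0,"grip":1},{"wx":0,"wy":0,"wz":0,"x":0,"y":-40,"z":15,"grip":1},{"wx":0,"wy":0,"wz":0,"x":0,"y":-25,"z":20,"grip":1},{"wx":0,"wy":0,"wz":0,"x":0,"y":-10,"z":15,"grip":1},{"wx":0,"wy":0,"wz":0,"x":0,"y":0,"z":0,"grip":1}]' >/dev/null
python3 go.py 438.6 -36 100 14.8
```

```text
t 7.775 pos [ 494.47 -250.99  185.51] yaw 14.88 tilt [-0.0031  0.0065] F [-0.22  0.6  -1.51] M [ 0.07  0.04 -0.03] w 15.6
  shift [   1.33 -221.52   87.08] turn [-0.0071  0.0013  0.0014]
t 8.775 pos [434.79 -21.95 135.65] yaw 15.63 tilt [-0.0015  0.0064] F [-0.09 -0.85 -0.97] M [-0.02 -0.02 -0.03] w 15.5
  shift [-0.13 14.79 35.55] turn [-0.0065 -0.0002  0.0145]
```

```bash
python3 -m pendant '[{"wx":-0.007,"wy":0,"wz":0.014,"x":0,"y":5,"z":20,"grip":1},{"wx":0,"wy":0,"wz":0,"x":0,"y":3,"z":20,"grip":1},{"wx":0,"wy":0,"wz":0,"x":0,"y":2,"z":20,"grip":1},{"wx":0,"wy":0,"wz":0,"x":0,"y":2,"z":15,"grip":1},{"wx":0,"wy":0,"wz":0,"x":0,"y":0,"z":0,"grip":1},{"wx":0,"wy":0,"wz":0,"x":0,"y":0,"z":0,"grip":1}]' >/dev/null
python3 go.py 438.6 -36 42 14.8
```

```text
t 9.525 pos [443.57 -33.5   63.27] yaw 14.84 tilt [0.0098 0.0012] F [ 0.16 -0.33 -0.04] M [ 0.05  0.02 -0.02] w 15.7
  shift [-5.65  1.12 21.21] turn [ 0.0014 -0.0098  0.0007]
```

```bash
python3 -m pendant '[{"wx":0.001,"wy":-0.01,"wz":0,"x":-5,"y":0,"z":10,"grip":1},{"wx":0,"wy":0,"wz":0,"x":0,"y":0,"z":8,"grip":1},{"wx":0,"wy":0,"wz":0,"x":0,"y":0,"z":0,"grip":1}]' >/dev/null
python3 go.py 438.6 -36 42 14.8
python3 - <<'E'
from h import *
from rig import r
for n in ["scene","top"]:
    c=r.read_camera(n);c["o"]=r.observe();pickle.dump(c,open(f"c5{n}.pkl","wb"));cv2.imwrite(f"pics/{n}5.png",c["frame"][:,:,::-1])
    P=proj(c,[[442,-50,60],[472,-163,60]]);print(n,P)
    u,v=P.mean(0).astype(int);x=max(0,u-65);y=max(0,v-55)
    print(x,y);cv2.imwrite(f"pics/{n}5z.png",zoom(c["frame"][:,:,::-1],x,y,130,100,6))
E
```

```text
t 9.9 pos [439.61 -34.41  45.22] yaw 14.87 tilt [0.0017 0.0006] F [-0.12 -0.74 -0.52] M [0.02 0.01 0.03] w 15.7
  shift [-1.39  1.28  3.22] turn [-0.0001 -0.0018  0.0011]
scene [[305.26793898 243.72825285]
 [349.16549192 260.13117701]]
262 196
top [[341.10632572 269.88420249]
 [387.7586328  256.93341696]]
299 208
```

View pics/scene5z.png

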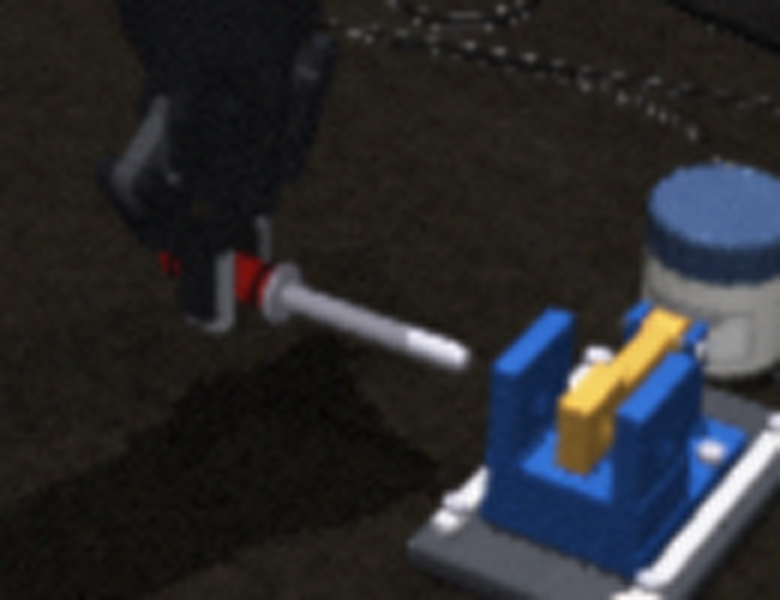

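View pics/top5z.png

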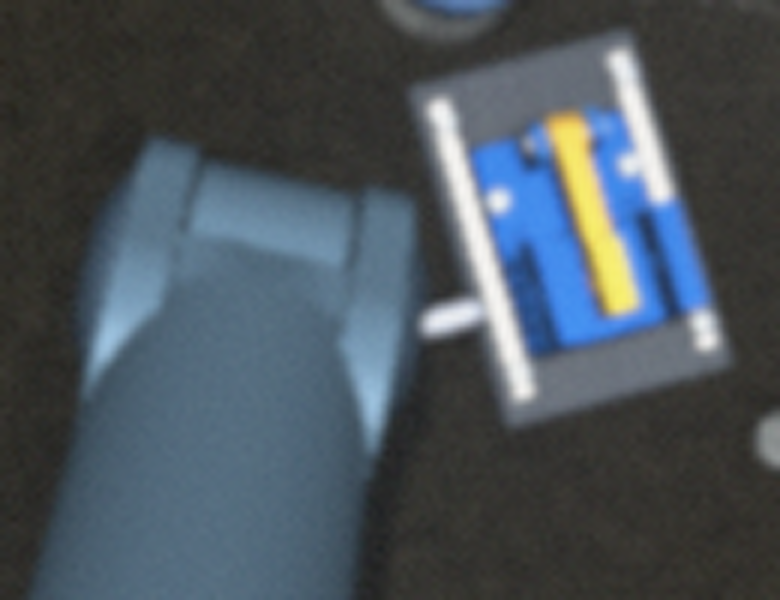

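Run:
```python
from h import *
cs=pickle.load(open("c5scene.pkl","rb"));ct=pickle.load(open("c5top.pkl","rb"))
o=cs["o"];R=Ro.from_quat(o["tool_rot"]).as_matrix();p=o["position"]
col=p+R@[0,29,-18.1];tip=p+R@[0,109,-18.1]
print("exp scene",(proj(cs,[col,tip])-[262,196]+.5)*6-.5);print("exp top",(proj(ct,[col,tip])-[299,208]+.5)*6-.5)
o1,d1=ray(cs,unzoom([(464,358)],262,196,6));o2,d2=ray(ct,unzoom([(483,312)],299,208,6))
A=np.c_[d1[0],-d2[0]];s=np.linalg.lstsq(A,o2-o1,rcond=None)[0];X1=o1+s[0]*d1[0];X2=o2+s[1]*d2[0];X=(X1+X2)/2
print("tri",X,"gap",np.linalg.norm(X1-X2),"tool",R.T@(X-p))
```

```text
exp scene [[293.59878282 289.81449567]
 [473.11841492 356.5288377 ]]
exp top [[286.72982589 359.75450009]
 [478.96912135 306.45918806]]
tri [ 464.28131672 -140.31902993   65.03701064] gap 2.7040244339371777 tool [ -3.43428997 108.5850949  -19.59514455]
```

Run:
```python
from h import *
cs=pickle.load(open("c5scene.pkl","rb"))
o=cs["o"];R=Ro.from_quat(o["tool_rot"]).as_matrix();p=o["position"]
g=cs["frame"].astype(float).sum(2)/3; sat=np.ptp(cs["frame"].astype(float),axis=2)
# columns 313..336 ; per-column weighted centroid above background along rows
cx=[];cy=[]
for u in range(313,336):
    ue=proj(cs,[p+R@[0,y,-18.1] for y in np.linspace(30,109,200)]);v0=np.interp(u,ue[:,0],ue[:,1])
    a=int(round(v0))-6;w=g[a:a+13,u]-32;w[w<8]=0
    cx.append(u);cy.append((w*np.arange(a,a+13)).sum()/w.sum()); 
    print(u,round(v0,2),round(cy[-1],2),end=" | ")
k=np.polyfit(cx,cy,1);ue=proj(cs,[p+R@[0,35,-18.1],p+R@[0,105,-18.1]]);print("\nobs slope",k[0],"exp",(ue[1,1]-ue[0,1])/(ue[1,0]-ue[0,0]))
for dz in (-3,0,3):
    ue=proj(cs,[p+R@[0,35,-18.1],p+R@[0,105,-18.1-dz]]);print(dz,(ue[1,1]-ue[0,1])/(ue[1,0]-ue[0,0]))
```

```text
313 244.81 245.73 | 314 245.18 246.28 | 315 245.55 246.53 | 316 245.92 246.87 | 317 246.29 247.3 | 318 246.67 247.6 | 319 247.04 248.04 | 320 247.41 248.37 | 321 247.78 248.74 | 322 248.15 249.15 | 323 248.52 249.5 | 324 248.9 249.85 | 325 249.27 250.29 | 326 249.64 250.59 | 327 250.01 251.06 | 328 250.38 251.35 | 329 250.75 251.62 | 330 251.12 252.03 | 331 251.5 252.27 | 332 251.87 252.6 | 333 252.24 253.05 | 334 252.61 253.37 | 335 252.98 253.69 | 
obs slope 0.36052732856507924 exp 0.3716312295482732
-3 0.4139236757706616
0 0.3716312295482732
3 0.3293406194964732
```

```bash
python3 go.py 442.7 -51.6 41.9 14.85
python3 -m pendant '[{"wx":0,"wy":-0.002,"wz":0,"x":-1,"y":5,"z":3,"grip":1},{"wx":0,"wy":0,"wz":0,"x":0,"y":5,"z":0,"grip":1},{"wx":0,"wy":0,"wz":0,"x":0,"y":0,"z":0,"grip":1}]' >/dev/null
python3 go.py 442.7 -51.6 41.9 14.85
```

```text
t 10.0 pos [440.03 -34.51  45.67] yaw 14.86 tilt [0.0026 0.0006] F [ 0.33 -0.   -0.87] M [ 0.08 -0.02  0.03] w 15.8
  shift [-1.81 17.2   3.76] turn [ 0.0001 -0.0027  0.0002]
t 10.375 pos [442.31 -45.33  42.85] yaw 14.85 tilt [ 0.0017 -0.    ] F [ 1.06 -0.22 -1.28] M [ 0.    0.06 -0.02] w 15.6
  shift [-1.23  6.16  0.95] turn [ 0.0004 -0.0016 -0.0001]
```

```bash
python3 -m pendant '[{"wx":0,"wy":-0.002,"wz":0,"x":-1.2,"y":4,"z":1,"grip":1},{"wx":0,"wy":0,"wz":0,"x":0,"y":0,"z":0,"grip":1}]' >/dev/null
python3 go.py 442.7 -51.6 41.9 14.85
python3 -m pendant '[{"wx":0,"wy":0,"wz":0,"x":-0.4,"y":2,"z":0.3,"grip":1},{"wx":0,"wy":0,"wz":0,"x":0,"y":0,"z":0,"grip":1}]' >/dev/null
python3 go.py 442.7 -51.6 41.9 14.85
```

```text
t 10.625 pos [442.32 -49.94  41.91] yaw 14.83 tilt [-0.     -0.0005] F [-0.48  0.52 -0.57] M [0.01 0.07 0.03] w 15.5
  shift [-0.06  1.7   0.02] turn [ 0.0005  0.0002 -0.0004]
t 10.875 pos [442.42 -52.01  41.59] yaw 14.84 tilt [-0.0001 -0.0004] F [-0.99 -0.94 -1.04] M [0.01 0.05 0.06] w 15.8
  shift [ 0.38 -0.33 -0.31] turn [ 0.0004  0.0002 -0.0002]
```

```bash
cat > st.py <<'E'
from h import *;from rig import r
o=r.observe();a=np.radians(14.85);xd=np.array([np.cos(a),np.sin(a)]);yd=np.array([-xd[1],xd[0]])
R=Ro.from_quat(o["tool_rot"]).as_matrix();q=o["position"][:2]-[472.1,-162.85]
print("t%.2f"%o["clock"],"bx %.2f"%(q@xd),"tip@%.2f"%(q@yd-109),"z %.2f"%o["position"][2],"yawerr %.4f"%(np.arctan2(R[1,0],R[0,0])-a),"tilt(t)",(R.T@[0,0,-1])[:2].round(4),"Ftool",(R.T@o["contact_force"]).round(1),"Mtool",(R.T@o["wrist_torque"]).round(2),"w%.1f"%o["grip_width"])
E
python3 st.py
python3 -m pendant '[{"wx":0,"wy":0,"wz":0,"x":0.3,"y":3,"z":-0.3,"grip":1},{"wx":0,"wy":0,"wz":0,"x":0,"y":0,"z":0,"grip":1}]' >/dev/null; python3 st.py
python3 -m pendant '[{"wx":0,"wy":0,"wz":0,"x":0,"y":2,"z":0,"grip":1},{"wx":0,"wy":0,"wz":0,"x":0,"y":0,"z":0,"grip":1}]' >/dev/null; python3 st.py
```

```text
t10.88 bx -0.28 tip@5.74 z 41.59 yawerr -0.0002 tilt(t) [ 0.0002 -0.0004] Ftool [-1.2  0.7  1. ] Mtool [ 0.02 -0.05 -0.06] w15.8
t11.12 bx 0.11 tip@2.65 z 41.94 yawerr 0.0000 tilt(t) [ 0.0001 -0.0003] Ftool [-0.8 -0.1 -0.3] Mtool [-0.   -0.01 -0.02] w15.6
t11.38 bx 0.13 tip@0.55 z 41.94 yawerr 0.0001 tilt(t) [ 0.0001 -0.0003] Ftool [-0.1  0.7  1.2] Mtool [ 0.07 -0.02 -0.02] w15.9
```

```bash
for i in 1 2 3; do
python3 -m pendant '[{"wx":0,"wy":0,"wz":0,"x":0,"y":2,"z":0,"grip":1}]' >/dev/null; python3 st.py
done
```

```text
t11.50 bx 0.12 tip@-1.35 z 41.91 yawerr 0.0004 tilt(t) [ 0.0002 -0.0001] Ftool [-0.3 -0.3  0.9] Mtool [ 0.04 -0.04 -0.03] w15.8
t11.62 bx 0.19 tip@-3.49 z 41.94 yawerr 0.0005 tilt(t) [ 0.0001 -0.0002] Ftool [-0.6 -0.9  0.7] Mtool [ 0.02 -0.01 -0.01] w15.3
t11.75 bx 0.16 tip@-5.65 z 41.91 yawerr 0.0005 tilt(t) [ 0.0001 -0.0002] Ftool [0.4 0.3 1.2] Mtool [ 0.03  0.06 -0.03] w15.8
```

```bash
for i in 1 2 3 4 5; do
python3 -m pendant '[{"wx":0,"wy":0,"wz":0,"x":0,"y":2,"z":0,"grip":1}]' >/dev/null; python3 st.py
done
python3 - <<'E'
from h import *
from rig import r
c=r.read_camera("scene");P=proj(c,[[472,-163,60]])[0].astype(int);print(P-[65,50])
cv2.imwrite("pics/s6z.png",zoom(c["frame"][:,:,::-1],P[0]-65,P[1]-50,130,100,6))
E
```

```text
t11.88 bx 0.18 tip@-7.83 z 41.94 yawerr 0.0005 tilt(t) [ 0.0001 -0.0002] Ftool [ 0.9 -0.5  1.1] Mtool [ 0.11  0.   -0.04] w15.7
t12.00 bx 0.15 tip@-10.01 z 41.93 yawerr 0.0004 tilt(t) [ 0.0001 -0.0002] Ftool [-0.2  0.8  0.4] Mtool [ 0.09 -0.04 -0.01] w15.8
t12.12 bx 0.10 tip@-12.18 z 41.91 yawerr 0.0003 tilt(t) [ 0.0002 -0.0002] Ftool [-0.6  0.5  1.5] Mtool [ 0.01  0.02 -0.03] w15.7
t12.25 bx 0.13 tip@-14.36 z 41.92 yawerr 0.0002 tilt(t) [ 0.0002 -0.0003] Ftool [1.3 0.6 1. ] Mtool [0.05 0.03 0.04] w16.0
t12.38 bx 0.10 tip@-16.48 z 41.90 yawerr 0.0003 tilt(t) [ 0.0003 -0.0003] Ftool [ 0.  -0.1  1.1] Mtool [ 0.05  0.02 -0.03] w15.7
[284 210]
```

View pics/s6z.png

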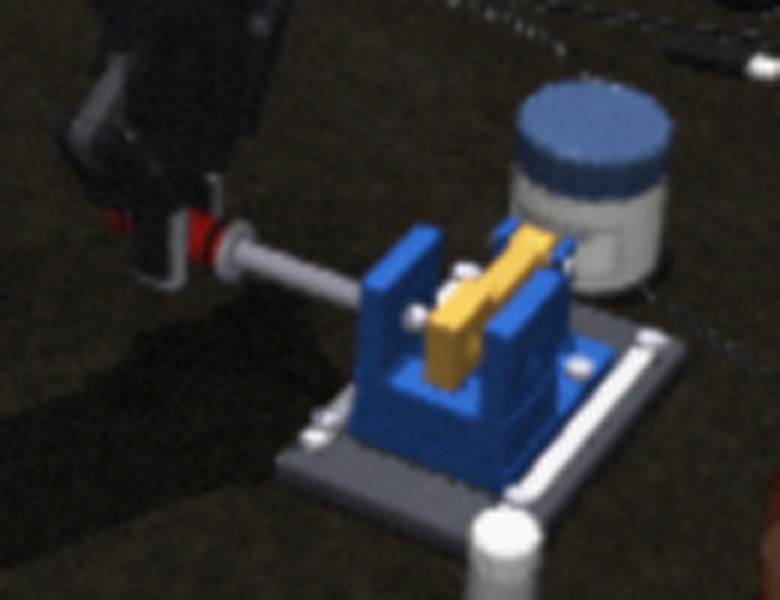

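The tip shows at (415,316), past the near ear and just short of the link. I'll carry on gently.

```bash
for i in 1 2 3 4 5 6; do
python3 -m pendant '[{"wx":0,"wy":0,"wz":0,"x":0,"y":2,"z":0,"grip":1}]' >/dev/null; python3 st.py
done
```

```text
t12.55 bx 0.09 tip@-18.81 z 41.93 yawerr 0.0001 tilt(t) [ 0.0001 -0.0005] Ftool [-0.3 -0.5  1.7] Mtool [ 0.04 -0.    0.05] w15.9
t12.68 bx 0.11 tip@-20.96 z 41.94 yawerr 0.0001 tilt(t) [ 0.0001 -0.0005] Ftool [-0.1  0.   1.1] Mtool [0.04 0.   0.03] w15.9
t12.80 bx 0.12 tip@-23.09 z 41.93 yawerr 0.0002 tilt(t) [ 0.0001 -0.0005] Ftool [-0.2  0.4  1. ] Mtool [ 0.03 -0.03  0.02] w15.3
t12.93 bx 0.12 tip@-25.24 z 41.94 yawerr 0.0002 tilt(t) [ 0.0001 -0.0005] Ftool [ 0.1 -0.4  1.3] Mtool [0.08 0.   0.04] w15.7
t13.05 bx 0.12 tip@-27.38 z 41.93 yawerr 0.0002 tilt(t) [ 0.0001 -0.0005] Ftool [-0.4 -0.5  0.9] Mtool [-0.01 -0.01  0.03] w15.3
t13.18 bx 0.14 tip@-29.52 z 41.94 yawerr 0.0002 tilt(t) [ 0.0001 -0.0005] Ftool [-0.  -0.7  1.3] Mtool [ 0.03 -0.02  0.02] w15.6
```

```bash
for i in 1 2 3 4 5 6; do
python3 -m pendant '[{"wx":0,"wy":0,"wz":0,"x":0,"y":2,"z":0,"grip":1}]' >/dev/null; python3 st.py
done
```

```text
t13.30 bx 0.11 tip@-31.68 z 41.91 yawerr 0.0001 tilt(t) [ 0.0001 -0.0005] Ftool [-0.3 -0.3  1.3] Mtool [ 0.02 -0.01 -0.  ] w15.9
t13.43 bx 0.11 tip@-33.82 z 41.94 yawerr 0.0001 tilt(t) [ 0.0001 -0.0005] Ftool [-0.8  0.7  0.9] Mtool [ 0.06 -0.03 -0.04] w15.4
t13.55 bx 0.10 tip@-35.96 z 41.93 yawerr 0.0001 tilt(t) [ 0.0002 -0.0005] Ftool [ 0.5 -0.8  0.9] Mtool [ 0.04 -0.02  0.03] w15.3
t13.68 bx 0.11 tip@-38.10 z 41.93 yawerr 0.0002 tilt(t) [ 0.0002 -0.0005] Ftool [-0.   0.   1.2] Mtool [ 0.05  0.02 -0.04] w15.6
t13.80 bx 0.10 tip@-40.27 z 41.93 yawerr 0.0001 tilt(t) [ 0.0001 -0.0005] Ftool [ 0.1 -0.6  0.2] Mtool [0.05 0.05 0.01] w15.3
t13.93 bx 0.15 tip@-42.40 z 41.94 yawerr 0.0002 tilt(t) [ 0.0001 -0.0006] Ftool [0.1 0.  0.7] Mtool [ 0.09 -0.01  0.07] w15.5
```

Run:
```python
from h import *
from rig import r
c=r.read_camera("scene");P=proj(c,[[472,-163,60]])[0].astype(int)
cv2.imwrite("pics/s7z.png",zoom(c["frame"][:,:,::-1],P[0]-35,P[1]-40,80,60,10))
```

```text
(no output)
```

View pics/s7z.png

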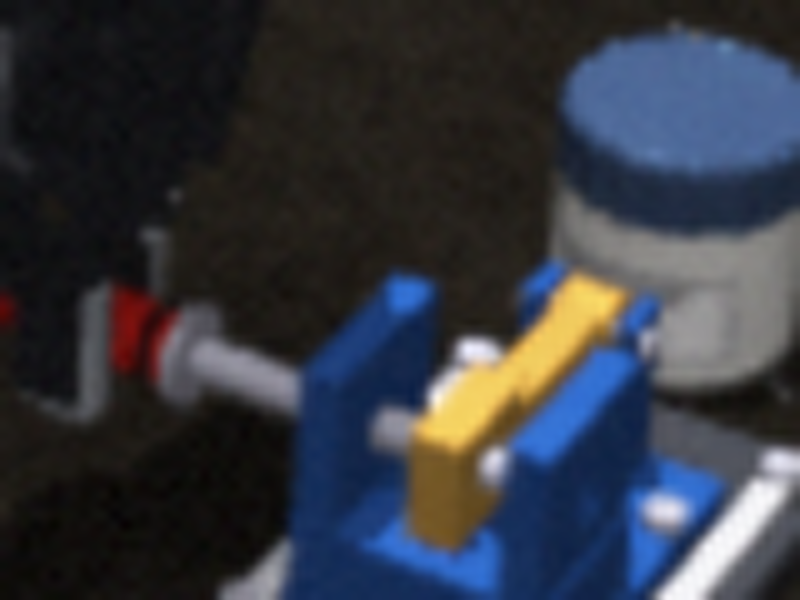

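The tip shows at (495,465), beyond the link's eye and before the far ear.

```bash
for i in 1 2 3 4 5 6 7; do
python3 -m pendant '[{"wx":0,"wy":0,"wz":0,"x":0,"y":2,"z":0,"grip":1}]' >/dev/null; python3 st.py
done
```

```text
t14.10 bx 0.13 tip@-44.71 z 41.95 yawerr -0.0000 tilt(t) [ 0.     -0.0007] Ftool [ 0.5 -0.4  0.2] Mtool [0.05 0.01 0.02] w15.6
t14.22 bx 0.12 tip@-46.83 z 41.95 yawerr 0.0000 tilt(t) [ 0.0001 -0.0007] Ftool [-0.4  0.2  0.9] Mtool [ 0.06 -0.05  0.03] w15.6
t14.35 bx 0.11 tip@-48.96 z 41.96 yawerr -0.0000 tilt(t) [ 0.     -0.0007] Ftool [ 0.1 -1.1  1. ] Mtool [ 0.06 -0.05  0.03] w15.9
t14.47 bx 0.09 tip@-51.10 z 41.92 yawerr 0.0000 tilt(t) [ 0.0001 -0.0007] Ftool [-0.4  0.1  0.8] Mtool [0.06 0.02 0.02] w15.5
t14.60 bx 0.09 tip@-53.27 z 41.93 yawerr 0.0000 tilt(t) [ 0.0001 -0.0007] Ftool [-0.2 -0.7  1.2] Mtool [ 0.07 -0.07 -0.04] w15.6
t14.72 bx 0.07 tip@-55.41 z 41.94 yawerr 0.0001 tilt(t) [ 0.0001 -0.0007] Ftool [0.1 0.3 0.6] Mtool [ 0.07 -0.01 -0.01] w15.8
t14.85 bx 0.14 tip@-57.56 z 41.95 yawerr 0.0001 tilt(t) [ 0.0001 -0.0007] Ftool [0.3 0.2 1.6] Mtool [ 0.11 -0.    0.  ] w15.6
```

```bash
for i in 1 2 3 4 5 6 7 8; do
python3 -m pendant '[{"wx":0,"wy":0,"wz":0,"x":0,"y":2,"z":0,"grip":1}]' >/dev/null; python3 st.py
done
```

```text
t14.97 bx 0.10 tip@-59.69 z 41.93 yawerr 0.0001 tilt(t) [ 0.0001 -0.0007] Ftool [ 0.9 -0.6  0.4] Mtool [ 0.08 -0.06 -0.01] w15.6
t15.10 bx 0.12 tip@-61.86 z 41.96 yawerr 0.0001 tilt(t) [ 0.     -0.0007] Ftool [-0.9  0.2  1.5] Mtool [0.   0.01 0.02] w16.0
t15.22 bx 0.09 tip@-63.98 z 41.94 yawerr 0.0001 tilt(t) [ 0.0001 -0.0007] Ftool [-0.1 -0.9  0.2] Mtool [ 0.03 -0.01  0.01] w15.9
t15.35 bx 0.10 tip@-66.11 z 41.94 yawerr 0.0001 tilt(t) [ 0.0001 -0.0007] Ftool [ 0.3 -0.5  1.1] Mtool [ 0.04 -0.05  0.01] w15.5
t15.47 bx 0.09 tip@-68.27 z 41.92 yawerr 0.0000 tilt(t) [ 0.0001 -0.0007] Ftool [ 0.5 -0.3  1.3] Mtool [ 0.07 -0.02  0.02] w15.9
t15.60 bx 0.09 tip@-70.43 z 41.94 yawerr 0.0001 tilt(t) [ 0.0001 -0.0007] Ftool [ 0.3 -0.   1.3] Mtool [ 0.02 -0.02  0.04] w15.6
t15.72 bx 0.09 tip@-72.55 z 41.93 yawerr 0.0002 tilt(t) [ 0.0001 -0.0007] Ftool [-0.3  0.5  0.5] Mtool [ 0.09 -0.03 -0.  ] w15.9
t15.85 bx 0.09 tip@-74.72 z 41.94 yawerr 0.0001 tilt(t) [ 0.0001 -0.0008] Ftool [-1.2 -0.   0.4] Mtool [-0.03  0.02 -0.02] w15.6
```

Free sliding so far. I'm nearing the seat, so steps drop to 1 mm while I watch for collar contact.

```bash
for i in 1 2 3 4 5 6; do
python3 -m pendant '[{"wx":0,"wy":0,"wz":0,"x":0,"y":1,"z":0,"grip":1}]' >/dev/null; python3 st.py
done
python3 - <<'E'
from h import *
from rig import r
c=r.read_camera("scene");P=proj(c,[[472,-163,60]])[0].astype(int)
cv2.imwrite("pics/s8z.png",zoom(c["frame"][:,:,::-1],P[0]-35,P[1]-40,80,60,10))
E
```

```text
t15.97 bx 0.08 tip@-75.90 z 41.94 yawerr -0.0001 tilt(t) [ 0.0001 -0.0008] Ftool [-0.1  0.7  0.4] Mtool [ 0.07 -0.   -0.09] w15.5
t16.10 bx 0.07 tip@-76.90 z 41.93 yawerr -0.0001 tilt(t) [ 0.0002 -0.0007] Ftool [0.  0.4 1.1] Mtool [ 0.09  0.02 -0.01] w15.4
t16.23 bx 0.07 tip@-77.95 z 41.92 yawerr 0.0000 tilt(t) [ 0.0002 -0.0007] Ftool [0.3 0.3 0.5] Mtool [-0.01 -0.01  0.03] w15.3
t16.35 bx 0.04 tip@-78.98 z 41.90 yawerr -0.0000 tilt(t) [ 0.0002 -0.0006] Ftool [ 0.1 -0.3  0.5] Mtool [ 0.05  0.03 -0.02] w15.5
t16.48 bx 0.08 tip@-80.02 z 41.90 yawerr 0.0002 tilt(t) [ 0.0002 -0.0007] Ftool [ 0.  -0.6 -0.1] Mtool [0.04 0.05 0.04] w15.6
t16.60 bx -0.00 tip@-80.17 z 41.80 yawerr 0.0004 tilt(t) [0.0008 0.0009] Ftool [ 0.7 -2.6  0.7] Mtool [ 0.57  0.08 -0.  ] w15.7
```

View pics/s8z.png

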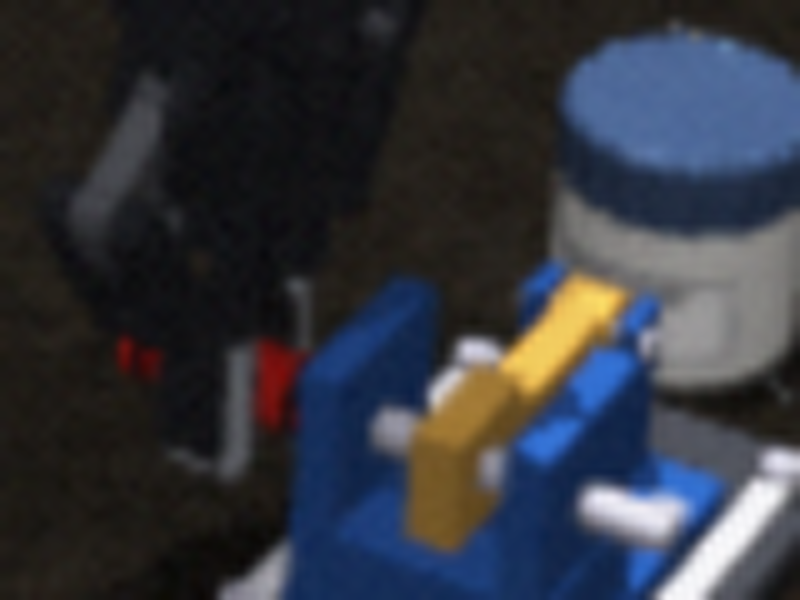

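The tip sticks out of the far ear at (580–680,510) and the collar has just touched, at 2.6 N. Two more light pushes should confirm it's seated.

```bash
python3 -m pendant '[{"wx":0,"wy":0,"wz":0,"x":0,"y":1.5,"z":0,"grip":1}]' >/dev/null; python3 st.py
python3 -m pendant '[{"wx":0,"wy":0,"wz":0,"x":0,"y":2,"z":0,"grip":1}]' >/dev/null; python3 st.py
```

```text
t16.77 bx -0.01 tip@-80.13 z 41.67 yawerr 0.0013 tilt(t) [0.0017 0.0035] Ftool [ 0.4 -5.3 -1.3] Mtool [0.96 0.04 0.02] w15.4
t16.90 bx -0.10 tip@-80.11 z 41.45 yawerr 0.0023 tilt(t) [0.0029 0.0069] Ftool [ 0.8 -6.1 -2.2] Mtool [ 1.21 -0.    0.08] w15.5
```

```bash
python3 -m pendant '[{"wx":-0.005,"wy":0,"wz":0.001,"x":0,"y":0.3,"z":0,"grip":1}]' 30 >/dev/null; python3 st.py
python3 -m pendant '[{"wx":0,"wy":0,"wz":0,"x":0,"y":0.3,"z":0,"grip":0.68},{"wx":0,"wy":0,"wz":0,"x":0,"y":0,"z":0,"grip":0.68},{"wx":0,"wy":0,"wz":0,"x":0,"y":0,"z":0,"grip":0.68}]' 20 >/dev/null; python3 st.py
python3 - <<'E'
from h import *
from rig import r
for n in ["scene","wrist"]:
    c=r.read_camera(n)
    if n=="scene":
        P=proj(c,[[472,-163,60]])[0].astype(int);im=zoom(c["frame"][:,:,::-1],P[0]-35,P[1]-40,80,60,10)
    else: im=np.ascontiguousarray(c["frame"][:,:,::-1])
    cv2.imwrite(f"pics/{n}9.png",im)
E
```

```text
t17.02 bx -0.04 tip@-80.15 z 41.40 yawerr 0.0017 tilt(t) [0.003 0.002] Ftool [-0.7 -0.4  0.4] Mtool [ 0.26 -0.04  0.02] w15.9
t17.40 bx 0.56 tip@-83.82 z 42.06 yawerr 0.0004 tilt(t) [ 0.0004 -0.0034] Ftool [-0.  -0.8 -0.4] Mtool [-0.02 -0.02  0.  ] w27.4
```

View pics/scene9.png

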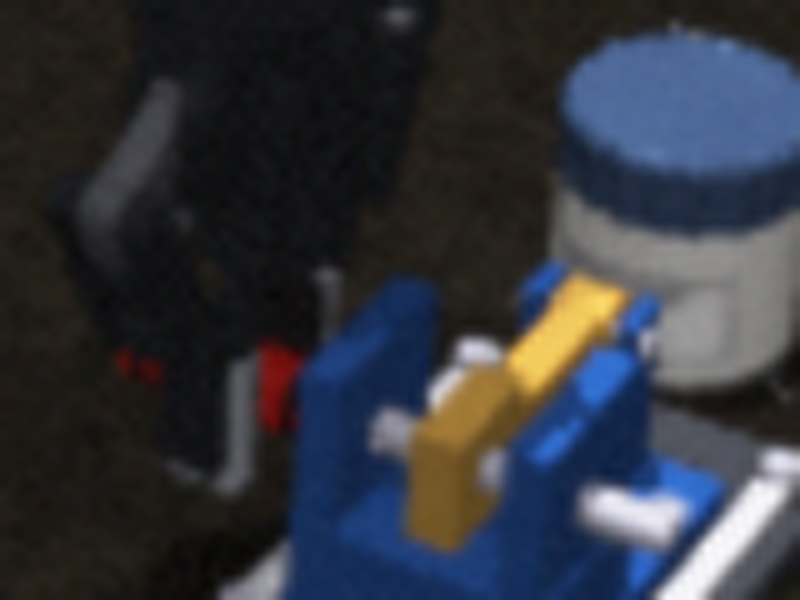

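View pics/wrist9.png

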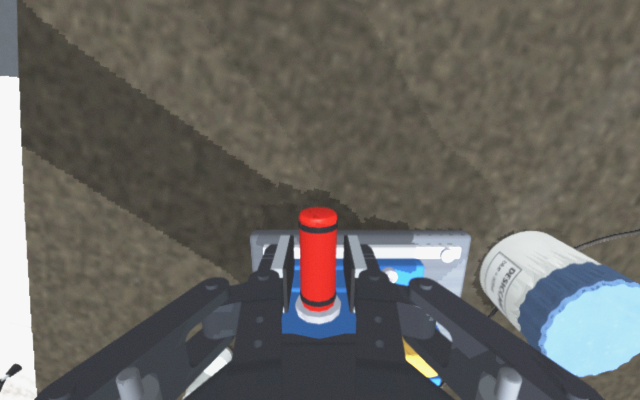

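The pads, at (280,262) and (355,262), are clear of the handle, and the collar is up against the near ear. I'll open a bit wider and lift straight up.

```bash
python3 -m pendant '[{"wx":0,"wy":0,"wz":0,"x":-0.5,"y":-2,"z":0,"grip":0.5},{"wx":0,"wy":0,"wz":0,"x":0,"y":0,"z":0,"grip":0.5}]' >/dev/null; python3 st.py
python3 -m pendant '[{"wx":0,"wy":0,"wz":0,"x":0,"y":0,"z":-8,"grip":0.5},{"wx":0,"wy":0,"wz":0,"x":0,"y":0,"z":-12,"grip":0.5}]' >/dev/null; python3 st.py
python3 -m pendant '[{"wx":0,"wy":0,"wz":0,"x":0,"y":0,"z":-20,"grip":0.5},{"wx":0,"wy":0,"wz":0,"x":0,"y":0,"z":-30,"grip":0.5},{"wx":0,"wy":0,"wz":0,"x":0,"y":0,"z":-30,"grip":0.5}]' >/dev/null; python3 st.py
```

```text
t17.75 bx -0.06 tip@-81.73 z 42.05 yawerr 0.0002 tilt(t) [ 0.0004 -0.0033] Ftool [ 0.3  0.5 -0.8] Mtool [-0.04  0.03 -0.01] w42.7
t18.00 bx -0.87 tip@-81.36 z 62.36 yawerr 0.0001 tilt(t) [ 0.0025 -0.0028] Ftool [0.1 0.3 0.2] Mtool [-0.02 -0.02 -0.05] w42.8
t18.38 bx -1.65 tip@-80.97 z 145.51 yawerr -0.0007 tilt(t) [ 0.0042 -0.0025] Ftool [ 0.4 -0.2 -0.7] Mtool [-0.05  0.06 -0.01] w42.6
```

```bash
python3 -m pendant '[{"wx":0,"wy":0,"wz":0,"x":0,"y":30,"z":-20,"grip":0.5},{"wx":0,"wy":0,"wz":0,"x":0,"y":40,"z":0,"grip":0.5},{"wx":0,"wy":0,"wz":0,"x":0,"y":25,"z":0,"grip":0.5},{"wx":0,"wy":0,"wz":0,"x":0,"y":0,"z":0,"grip":0.5},{"wx":0,"wy":0,"wz":0,"x":0,"y":0,"z":0,"grip":0.5}]' >/dev/null; python3 st.py
python3 - <<'E'
from h import *
from rig import r
for n in ["scene","wrist","top"]:
    c=r.read_camera(n);pickle.dump(c,open(f"c10{n}.pkl","wb"))
    P=proj(c,[[472,-163,60]])[0].astype(int);print(n,P)
    x,y=max(0,P[0]-60),max(0,P[1]-50)
    print(x,y);cv2.imwrite(f"pics/{n}10.png",zoom(c["frame"][:,:,::-1],x,y,130,100,6))
E
```

```text
t19.00 bx 1.64 tip@-178.59 z 174.12 yawerr 0.0019 tilt(t) [-0.0077 -0.0047] Ftool [-0.6 -0.4  0.7] Mtool [-0.03 -0.03 -0.05] w43.0
scene [349 260]
289 210
wrist [316 114]
256 64
top [387 256]
327 206
```

View pics/scene10.png

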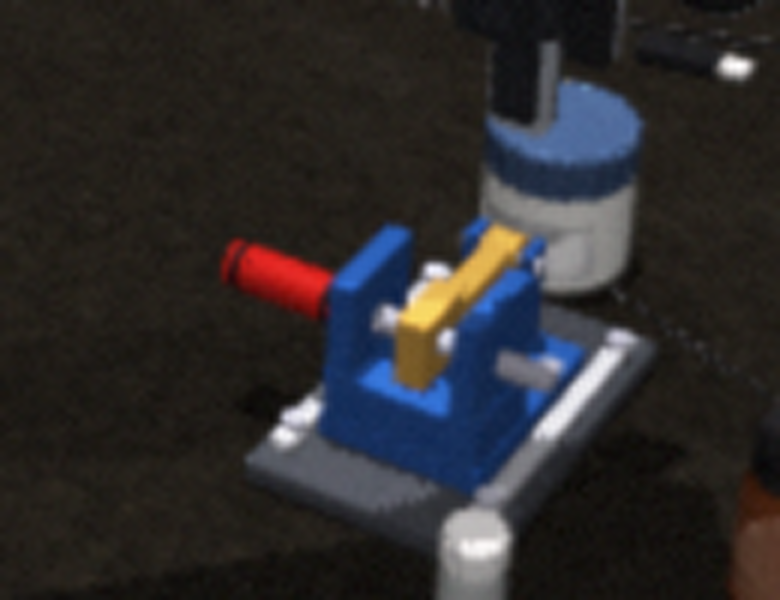

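View pics/wrist10.png

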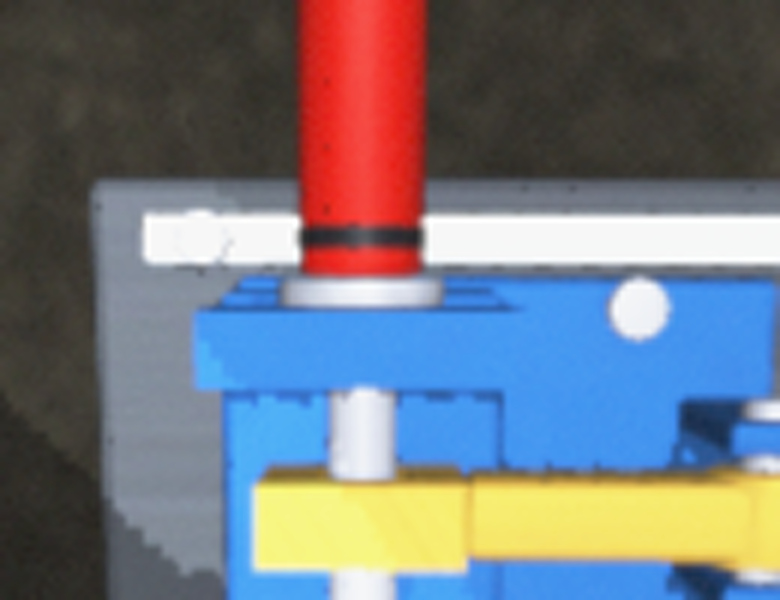

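Run:
```python
from h import *
c=pickle.load(open("c10wrist.pkl","rb"));f=c["frame"]
cv2.imwrite("pics/w10z.png",zoom(f[:,:,::-1],290,60,60,60,10))
a=np.radians(14.85);yd=np.array([-np.sin(a),np.cos(a)])
B=lambda v,z:(onplane(c,unzoom([(362,v)],256,64,6),z)[0,:2]-[472.1,-162.85])@yd
for v,z in [(279,72),(307,72),(308,84),(390,84),(309,60)]: print(v,z,B(v,z).round(2))
C=-c["R"].T@c["t"];print("cam y",(C[:2]-[472.1,-162.85])@yd)
hsv=cv2.cvtColor(f,cv2.COLOR_RGB2HSV);m=((hsv[...,0]<8)|(hsv[...,0]>172))&(hsv[...,1]>150)&(hsv[...,2]>60)
ys=np.nonzero(m[:130,310:324].any(1))[0];print(ys.min(),ys.max())
for z in (60,69): print("red ends",[((onplane(c,[(317,v)],z)[0,:2]-[472.1,-162.85])@yd).round(2) for v in (ys.min()-.5,ys.max()+.5)])
```

```text
279 72 3.89
307 72 0.2
308 84 0.36
390 84 -10.1
309 60 -0.36
cam y 6.006348576240272
44 109
red ends [np.float64(55.64), np.float64(4.27)]
red ends [np.float64(53.89), np.float64(4.33)]
```

View pics/w10z.png

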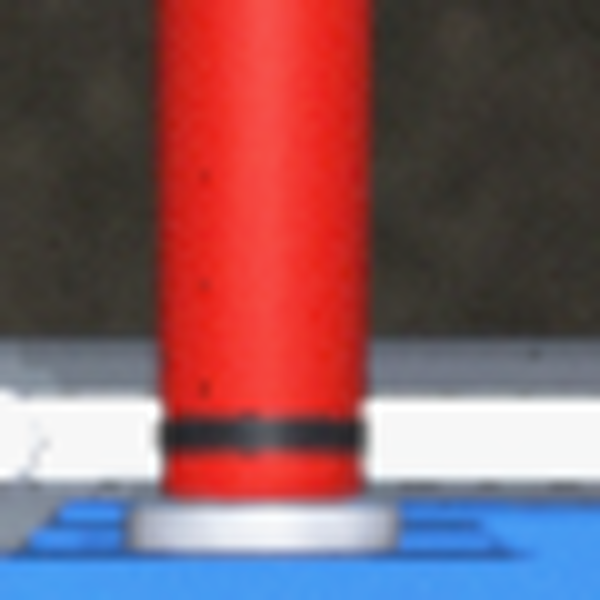

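View pics/top10.png

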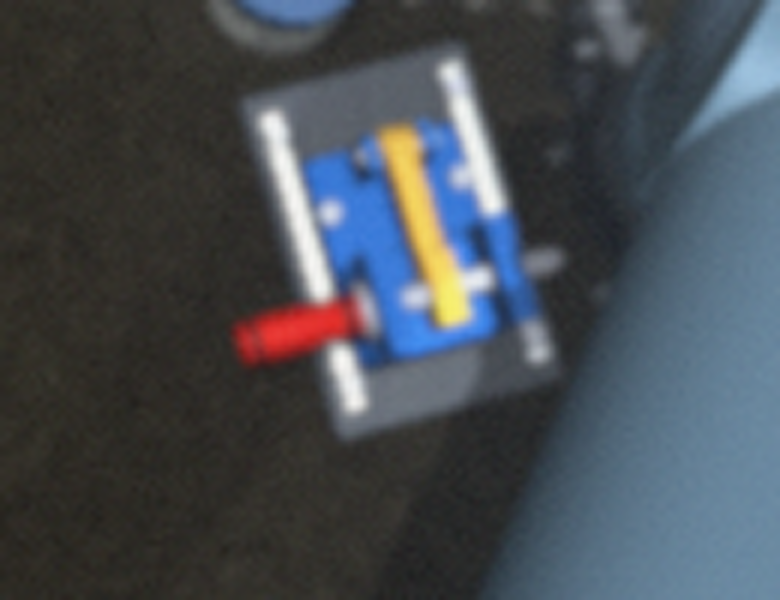

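Collar spans 0.2–3.9 mm from the near ear's face, which reads at 0.36 mm, so it is flush to within measurement. The tip is out of the far ear, the shaft shows on both sides of the link, and the arm is clear. One last check on the bystanders, then I'll hand in.

Run:
```python
from h import *
from rig import r
a=pickle.load(open("c0.pkl","rb"))["scene"]["frame"];c=pickle.load(open("c10scene.pkl","rb"));b=c["frame"]
for n,(x,y,w,h) in dict(jar=(366,235,20,22),bottle=(408,276,26,40),vial=(358,293,20,30)).items():
    big=b[y-6:y+h+6,x-6:x+w+6]
    s=cv2.matchTemplate(big,a[y:y+h,x:x+w],cv2.TM_CCOEFF_NORMED);_,v,_,p=cv2.minMaxLoc(s);print(n,round(v,2),"shift px",p[0]-6,p[1]-6)
o=r.observe();print(o["clock"],o["contact_force"].round(1),np.abs(o["qvel"]).max())
print(r.close_job())
```

```text
jar 0.99 shift px 0 0
bottle 0.97 shift px 0 0
vial 0.96 shift px 0 1
19.15 [-0.4 -1.  -0.5] 0.004668186344881802
the job is handed in; nothing more can be done
None
```

I lifted the pin from its rest and slid it through the near ear, the link's eye and the far ear until its collar met the near ear. Then I released it, backed the arm clear and handed the job in at 19.15 s.

**Seating:** The pin stopped moving forward at 80 mm of travel. The highest push I read was about 6 N, well under the 25 N limit. With the gripper clear, the wrist camera put the collar's seating face within about 0.2 mm of the ear's face. The shaft showed on both sides of the link and the tip stood out of the far ear.

**Releasing:** When the fingers opened, the arm sprang about 4 mm forward along the pin. The pictures afterwards still showed the collar flush.

**Bystanders:** Compared with the first picture, the jar and bottle showed no shift. The vial read 1 pixel (about 2 mm) off; I put that down to a changed shadow, because the gripper never came near it, but I did not check further.

**Sensing doubts:** I felt no clear force as the tip lifted the link, so passage through the eye rests on the pictures. The gripper also read about 15.5 mm on the 18 mm handle throughout.

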